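One full stroke of the blue pump dispenser into the beaker

ROBOT

A 6-joint arm with a two-finger parallel gripper is mounted at the origin on a cart in front of the work surface, level with it; the furniture and walls round the work are solid. World frame = base frame: x ahead of the robot, y to its left, z up, the work surface at z = 0. Lengths are in m, angles in rad, forces in N, time in s.
With the tool pointing down it reaches from about 0.4 to 0.825 m from the base axis. Payload 7 kg.
Tool frame: the origin (TCP) lies at the very end of the fingers, on their centre line; the grasp point (between the pads) lies 19 mm behind it; x points along the fingers, y is the direction in which the jaws open and shut, and the axes are right-handed (so a half turn about x gives the same grasp; the last joint's range is limited). The gripper opens to 88 mm and grips with 3 to 60 N. Pads are 19 mm wide; open, the fingers measure 130 mm over their backs; the gripper's body (78 mm by 193 mm) begins 47 mm behind the grasp point.
Start: joints at [-0.831, 0.359, 0.012, 0, -1.224, -0.288], TCP at [0.295, -0.607, 0.227] pointing down, gripper open.
Joint ranges: [-3.07, 3.07], [-1.43, 2.12], [-1.02, 1.25], [-3.03, 1.67], [-3.05, -0], [-3.03, 3.03]. Speed limits (rad/s): [2.39, 2.39, 3.01, 3.14, 3.14, 3.14].

INTERFACE

Orientations are given as a unit quaternion [w, x, y, z].
In Python, from rig import r, imaging gives the robot as it stands. The module is installed in compiled form; this text tells all that it offers.
- The arm moves only by the tool servo_tool, never from a script. Its argument "steps" is a list of rows, each an object of numbers: "claw": the closure, from 0 (fully open) to 1 (shut); "tx", "ty", "tz": the shift along the tool's x, y, z in cm; "wx", "wy", "wz": the turn, a rotation vector about the tool's x, y, z in degrees. In form: [{"claw": .., "tx": .., "ty": .., "tz": .., "wx": .., "wy": .., "wz": ..}, ...]. A call has 1 to 8 rows; each row is the pose to reach, as a shift and turn from the pose measured when the call began, along the tool's axes at that moment; what a row does not reach only later rows make up. A row lasts 1/10 s, in which the tool goes at most 50 mm and 8.59 degrees, less where a joint would pass 70% of its speed; a pose out of reach is approached as far as the arm can. A call with a gripper value outside its range is refused whole. The fingers move at their own pace and stop on an object; "force" is the grip in N (left out, the last holds). Time passes only in rows, so rows that repeat a pose let the fingers close. It gives the time, the measured TCP pose, the force and the opening at its end, in the units of the state.
- r.observe(): the state, without advancing time (a new reading comes with each control period).
- imaging.snapshot(name): name is "scene" or "side" or "wrist"; returns a dict with "color" (400x640x3 uint8, red, green, blue), "fx", "fy", "cx", "cy" (pixels), "extrinsics" (4x4, takes a point from camera to world coordinates); the wrist camera has in their place "mount" (4x4, takes a point from camera to tool coordinates, whose origin is the TCP and whose axes are the tool frame's). Camera axes: x right, y down, z forward; pixel columns grow to the right and rows downward; lengths in m; the calibration is good to about 2 mm. A picture is of the moment at which its call begins: read the wrist's pose just before it. There is no depth.
- r.hand_in(): hands the job in, once; it reports no verdict.
The state is a dict: "clock": time; "joints": joint angles; "joint_velocities": joint speeds; "effort": joint torques, N m; "tool_pos": TCP position; "orientation": TCP orientation; "wrist_force": force on the tool from outside, world axes, zero at the start; "moment": the same for the moment, N m; "grip_width": opening from 0.0 (shut) to 1.0 (fully open).
Only numpy, scipy, OpenCV 4.12 (cv2) and the standard library are available. Lean on these libraries where they do the work, as an engineer would, in place of code of your own. Each camera call takes 0.05 s, during which the arm holds its last target.

TASK

Dispense a full stroke into the beaker: press the head of the blue-headed pump dispenser straight down to its stop, hold it down for a second, then let go so that it springs all the way back up. Do not press the red-headed pump, and leave the beaker standing where it is under the spout.

Things in the scene. Friction and masses are not known exactly. Their poses are not given: they have to be found in the camera images.
- blue_pump_top (a point): centre of the top face of the blue pump head, a flat round button 44 mm across, 14 mm thick; its top is 196 mm above the worktop when up and moves down with the head (z up, -x along the spout). Below it: a white collar 41 mm across, amber bottle 68 mm across with white label, round steel foot 90 mm across, fixed to the worktop. A fixed white spout, up to 158 mm high, reaches out 96 mm
- blue_pump_head (a joint): how far the blue head is pressed down, in m: 0 is fully up, 0.018 is at its stop; a spring pushes back with about 4 N at the top and 9 N at the stop, and lifts the head again when it is released
- red_pump_head (a joint): the same for the red-headed pump, which is otherwise the same dispenser, fixed to the worktop 0.16 m or more away: 0 is fully up, 0.018 is at its stop
- beaker_mid (a point): centre, half-way up (41 mm above the worktop), of the loose clear glass beaker, 62 mm across and 82 mm high, which stands under the spout of the blue pump, its centre about 96 mm from the axis of the pump

How it is judged:
On the way:
1. the blue head is pressed down to its stop (within 3 mm) and held there for half a second (value of joint blue_pump_head above 0.015 m), for 0.5 s.
At the end, for the whole second after the job is handed in: the blue head has sprung back up (within 3 mm of fully up), the red head is up (within 3 mm), and the beaker stands upright (within 10 degrees) within 15 mm of where it stood at the start (value of joint each of blue_pump_head, red_pump_head below 0.003 m and distance of beaker_mid from where it was at the start of the episode below 0.015 m and angle between beaker_mid's own z axis and vertical below 0.17 rad); the robot touches nothing.
It fails at once if the red pump head is pressed (more than 6 mm) (value of joint red_pump_head above 0.006 m).
It fails at once if the beaker is knocked over (tilted by more than 30 degrees) (angle between beaker_mid's own z axis and vertical above 0.52 rad).
It also fails if it takes over 29 s, if anything falls off the work surface, if the arm or the gripper's body presses on something with over 40 N, if the wrist force passes 120 N, or if a joint passes its speed limit or range.

## Working session

There is one attempt and no reset: what is moved stays moved. The work goes in short steps, Python scripts to look and compute and a tool call to move; the robot and the scene stay as the last step left them, time stands still between calls to the robot, and variables do not carry over. Pictures are saved under pics/ and viewed, and the job is handed in when it is done.

Besides the shell and the picture viewer there is one more tool, called as name([rows], argument=value, ...), one row to a line, values as JSON. servo_tool: Moves the arm, as the interface text tells. Its arguments: {"type":"object","properties":{"steps":{"type":"array","items":{"type":"object","properties":{"claw":{"type":"number"},"tx":{"type":"number"},"ty":{"type":"number"},"tz":{"type":"number"},"wx":{"type":"number"},"wy":{"type":"number"},"wz":{"type":"number"}}}},"force":{"type":"number"}},"required":["steps"]}

```bash
mkdir -p pics; python3 - <<'E'
from rig import r, imaging
import cv2
print(r.observe())
for n in ("scene","side"):
    s=imaging.snapshot(n); cv2.imwrite(f"pics/{n}0.png",s["color"][:,:,::-1])
    print(n,s["fx"],s["fy"],s["cx"],s["cy"],s["extrinsics"].round(4).tolist() if hasattr(s["extrinsics"],'round') else s["extrinsics"])
E
```

```text
{'clock': 0.0, 'joints': array([-8.30890250e-01,  3.59366582e-01,  1.10714201e-02, -3.63082540e-04,
       -1.22410403e+00, -2.88102584e-01]), 'joint_velocities': array([-2.10514894e-05, -1.44194604e-03,  1.44985172e-03, -1.40666650e-03,
        5.30722678e-04,  1.26733744e-03]), 'effort': array([ 3.30801277e-04, -5.82726073e+01,  2.93056262e+01,  6.99755609e+00,
        6.77667311e-03, -1.99087417e-04]), 'tool_pos': array([ 0.29446568, -0.6068406 ,  0.22563896]), 'orientation': array([ 0.68897701, -0.15778604,  0.68932407,  0.15889167]), 'wrist_force': array([ 0.69766378,  0.40540705, -0.03009141]), 'moment': array([ 0.01322646,  0.04672888, -0.02289715]), 'grip_width': 0.9991589788896779}
scene 467.2230627435734 467.2230627435734 321.47733905450025 201.33693482978236 [[0.4184, -0.396, 0.8174, -0.326], [-0.9079, -0.1568, 0.3888, -0.4643], [-0.0258, -0.9048, -0.4251, 0.5942], [0.0, 0.0, 0.0, 1.0]]
side 479.37447167567007 479.37447167567007 326.6340778881507 200.94865763141848 [[-0.4413, -0.3857, 0.8103, -0.4243], [-0.8972, 0.2065, -0.3903, 0.4179], [-0.0168, -0.8992, -0.4371, 0.6433], [0.0, 0.0, 0.0, 1.0]]
```

View pics/scene0.png

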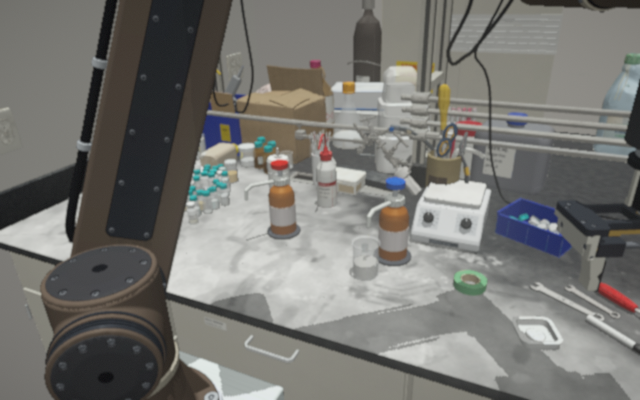

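View pics/side0.png

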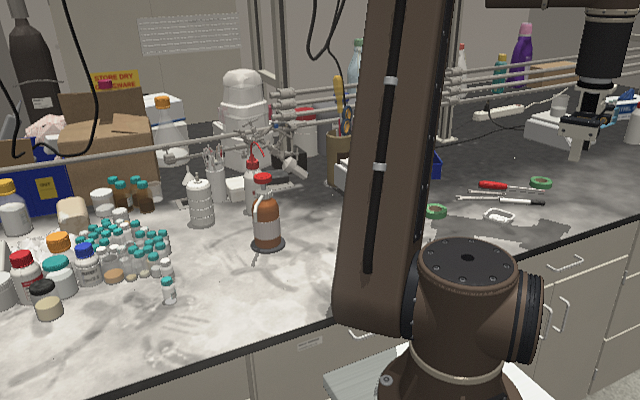

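The scene view shows the blue head at about (396,184), the red head at (280,165) and the beaker at (365,258). In the side view the arm hides the blue pump, and the red head is at (263,178).

```bash
cat > h.py <<'E'
import numpy as np
def ray(s,u,v,z,E=None):
    E=np.array(s["extrinsics"]) if E is None else E
    d=E[:3,:3]@np.array([(u-s["cx"])/s["fx"],(v-s["cy"])/s["fy"],1]); o=E[:3,3]
    return o+d*(z-o[2])/d[2]
def proj(s,p,E=None):
    E=np.array(s["extrinsics"]) if E is None else E
    c=E[:3,:3].T@(np.array(p)-E[:3,3]); return c[0]/c[2]*s["fx"]+s["cx"],c[1]/c[2]*s["fy"]+s["cy"]
E
python3 - <<'E'
from rig import imaging
import cv2,numpy as np
from h import *
s=imaging.snapshot("scene");im=s["color"]
hsv=cv2.cvtColor(im,cv2.COLOR_RGB2HSV)
for nm,m,box in (("blue",cv2.inRange(hsv,(105,120,60),(130,255,255)),(370,420,165,215)),("red",cv2.inRange(hsv,(0,150,60),(8,255,255))|cv2.inRange(hsv,(172,150,60),(180,255,255)),(260,300,150,190))):
    x0,x1,y0,y1=box; k=np.zeros_like(m);k[y0:y1,x0:x1]=m[y0:y1,x0:x1]
    ys,xs=np.nonzero(k); print(nm,xs.min(),xs.max(),ys.min(),ys.max(),xs.mean(),ys.mean(),len(xs))
    # head centroid at mid-thickness (z ~0.189)
    print(ray(s,xs.mean(),ys.mean(),0.190), ray(s,(xs.min()+xs.max())/2,(ys.min()+ys.max())/2,0.189))
c=im[130:300,230:460]; cv2.imwrite("pics/crop1.png",cv2.resize(c[:,:,::-1],None,fx=3.4,fy=3.4,interpolation=cv2.INTER_CUBIC))
E
```

```text
blue 386 404 177 188 394.9731182795699 182.8279569892473 186
[ 0.59775451 -0.20516937  0.19      ] [ 0.60184578 -0.20404928  0.189     ]
red 272 286 161 168 279.0485436893204 164.2621359223301 103
[0.60778733 0.09270527 0.19      ] [0.60859517 0.09337247 0.189     ]
```

View pics/crop1.png

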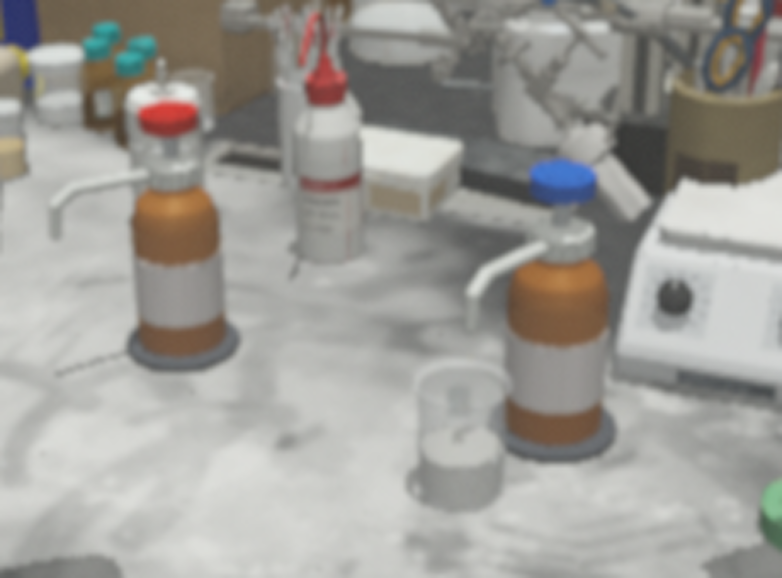

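```bash
cat >> h.py <<'E'
from scipy.spatial.transform import Rotation as Ro
def toolR(o): w,x,y,z=o["orientation"]; return Ro.from_quat([x,y,z,w]).as_matrix()
def delta(o,p): return (toolR(o).T@(np.array(p)-o["tool_pos"])*100).round(2)
E
python3 - <<'E'
from rig import r,imaging
from h import *
o=r.observe(); print(o["clock"],toolR(o).round(3)); print(delta(o,[0.56,-0.26,0.29]), delta(o,[0.5,-.36,0.29]))
s=imaging.snapshot("wrist"); print(np.array(s["mount"]).round(3))
E
```

```text
0.15 [[-0.001 -0.437  0.9  ]
 [ 0.001  0.9    0.437]
 [-1.     0.001 -0.   ]]
[-6.4  19.63 39.03] [-6.4  13.26 29.27]
[[-0.    -0.305  0.952 -0.159]
 [ 1.    -0.001 -0.     0.001]
 [ 0.001  0.952  0.305 -0.083]
 [ 0.     0.     0.     1.   ]]
```

servo_tool([
  {"claw": 1,"tx": -3.5,"ty": 1.5,"tz": 2.5},
  {"claw": 1,"tx": -6.4,"ty": 4,"tz": 6.5},
  {"claw": 1,"tx": -6.4,"ty": 6,"tz": 11},
  {"claw": 1,"tx": -6.4,"ty": 8.5,"tz": 15.5},
  {"claw": 1,"tx": -6.4,"ty": 10.5,"tz": 20},
  {"claw": 1,"tx": -6.4,"ty": 13,"tz": 24.5},
  {"claw": 1,"tx": -6.4,"ty": 15,"tz": 29},
  {"claw": 1,"tx": -6.4,"ty": 17,"tz": 32},
], force=20)

```text
validation failed for argument at $.st...
```

```bash
python3 - <<'E'
from rig import r,imaging
import cv2
from h import *
o=r.observe(); print(o["clock"],o["tool_pos"],o["grip_width"],o["joints"].round(3))
s=imaging.snapshot("wrist"); cv2.imwrite("pics/w1.png",s["color"][:,:,::-1])
s=imaging.snapshot("side"); cv2.imwrite("pics/side1.png",s["color"][:,:,::-1])
E
```

```text
0.2 [ 0.29452538 -0.60700451  0.22597147] 0.9981150251481802 [-0.831  0.359  0.011 -0.    -1.224 -0.288]
```

View pics/w1.png

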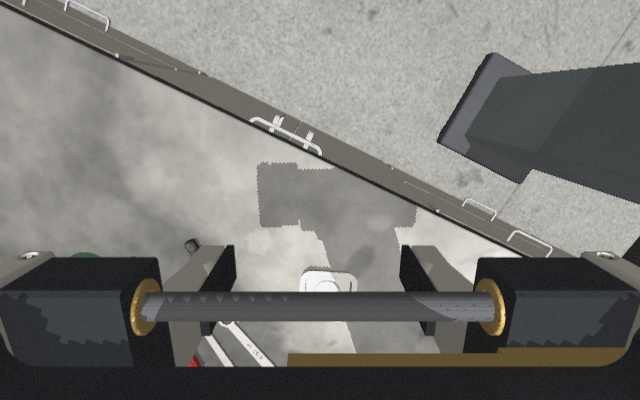

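View pics/side1.png

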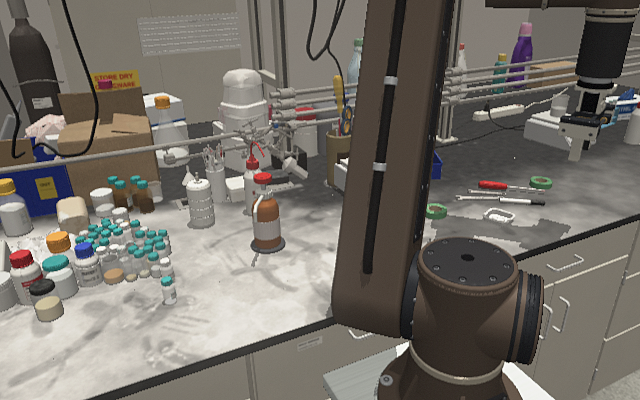

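The move was refused, so no motion has happened yet. The wrist view shows only the bench edge and the fingers. I'll retry with every field filled in.

servo_tool([
  {"claw": 1,"tx": -3.5,"ty": 1.5,"tz": 2.5,"wx": 0,"wy": 0,"wz": 0},
  {"claw": 1,"tx": -6.4,"ty": 4,"tz": 6.5,"wx": 0,"wy": 0,"wz": 0},
  {"claw": 1,"tx": -6.4,"ty": 6,"tz": 11,"wx": 0,"wy": 0,"wz": 0},
  {"claw": 1,"tx": -6.4,"ty": 8.5,"tz": 15.5,"wx": 0,"wy": 0,"wz": 0},
  {"claw": 1,"tx": -6.4,"ty": 10.5,"tz": 20,"wx": 0,"wy": 0,"wz": 0},
  {"claw": 1,"tx": -6.4,"ty": 13,"tz": 24.5,"wx": 0,"wy": 0,"wz": 0},
  {"claw": 1,"tx": -6.4,"ty": 15,"tz": 29,"wx": 0,"wy": 0,"wz": 0},
  {"claw": 1,"tx": -6.4,"ty": 17,"tz": 32,"wx": 0,"wy": 0,"wz": 0},
], force=20)

```text
clock: 1.1
tool_pos: [0.5098, -0.3124, 0.2903]
orientation: [0.689, -0.159, 0.689, 0.159]
wrist_force: [0.4, -0.5, -1.1]
grip_width: 0.334
```

```bash
python3 - <<'E'
from rig import r,imaging
import cv2
from h import *
s=imaging.snapshot("side"); cv2.imwrite("pics/side2.png",s["color"][:,:,::-1])
o=r.observe(); print(o["clock"],o["tool_pos"],o["grip_width"],o["joints"].round(3))
print(proj(s,[.597,-.206,.189]))
print(delta(o,[.597,-.206,.196]))
s=imaging.snapshot("wrist"); cv2.imwrite("pics/w2.png",s["color"][:,:,::-1])
E
```

```text
1.15 [ 0.51209269 -0.30878255  0.29016196] 0.2813571882789177 [-0.217  0.199 -0.063 -0.002 -1.308 -0.899]
(np.float64(370.7095658041152), np.float64(157.8406064773871))
[ 9.44  5.5  12.13]
```

View pics/w2.png

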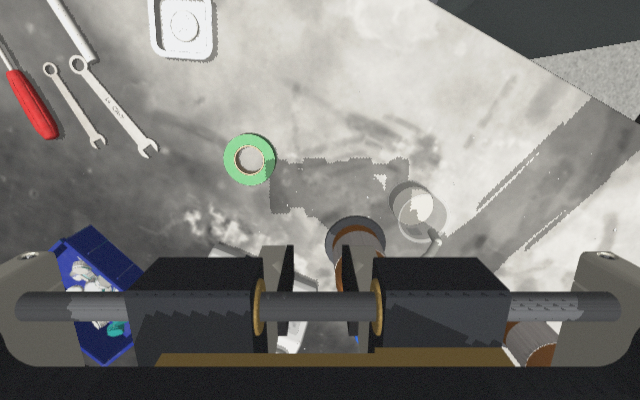

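View pics/side2.png

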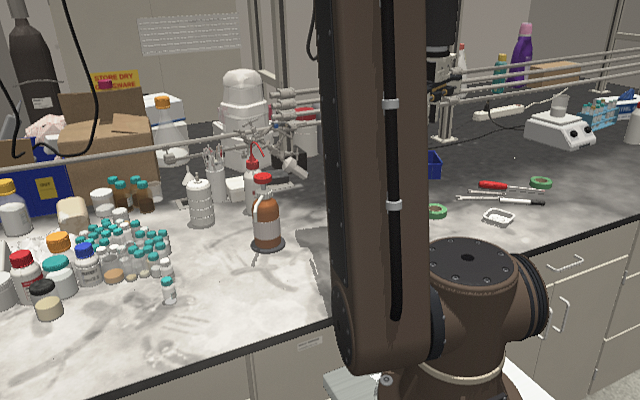

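The side view is still blocked by the arm. The wrist view shows the pump foot at (355,240), with the fingers hiding the head. I'll go 5 cm past the pump at this height so the wrist camera can see the head.

servo_tool([
  {"claw": 1,"tx": 0,"ty": 2,"tz": 4,"wx": 0,"wy": 0,"wz": 0},
  {"claw": 1,"tx": 0,"ty": 4,"tz": 8,"wx": 0,"wy": 0,"wz": 0},
  {"claw": 1,"tx": 0,"ty": 5.5,"tz": 12,"wx": 0,"wy": 0,"wz": 0},
  {"claw": 1,"tx": 0,"ty": 5.5,"tz": 15,"wx": 0,"wy": 0,"wz": 0},
  {"claw": 1,"tx": 0,"ty": 5.5,"tz": 17,"wx": 0,"wy": 0,"wz": 0},
  {"claw": 1,"tx": 0,"ty": 5.5,"tz": 17,"wx": 0,"wy": 0,"wz": 0},
  {"claw": 1,"tx": 0,"ty": 5.5,"tz": 17,"wx": 0,"wy": 0,"wz": 0},
], force=20)

```text
clock: 1.9
tool_pos: [0.6389, -0.1866, 0.2897]
orientation: [0.689, -0.16, 0.689, 0.16]
wrist_force: [0.4, -0.4, -0.3]
grip_width: 0.008
```

```bash
cat > w.py <<'E'
from rig import r,imaging
import cv2,sys
from h import *
o=r.observe(); print(o["clock"],o["tool_pos"],o["grip_width"],o["joints"].round(3))
s=imaging.snapshot("wrist"); im=s["color"]; cv2.imwrite(f"pics/{sys.argv[1]}.png",im[:,:,::-1])
T=np.eye(4);T[:3,:3]=toolR(o);T[:3,3]=o["tool_pos"]; E=T@np.array(s["mount"])
m=cv2.inRange(cv2.cvtColor(im,cv2.COLOR_RGB2HSV),(105,150,60),(130,255,255))
n,l,st,c=cv2.connectedComponentsWithStats(m)
for i in range(1,n):
    if st[i,4]>300: print(st[i],c[i],ray(s,*c[i],0.195,E))
print("pred",proj(s,[.597,-.206,.196],E)); print(delta(o,[.597,-.206,.196]))
print("cam",E[:3,3])
E
python3 w.py w3
```

```text
1.9 [ 0.63888462 -0.1865605   0.28973295] 0.008421717450096719 [ 8.000e-03  3.140e-01  9.000e-02 -1.000e-03 -1.348e+00 -1.122e+00]
[   0  104  113  149 5168] [ 47.38061146 186.58184985] [ 0.71910604 -0.38508422  0.195     ]
[ 291  121   56   57 2457] [318.53357753 149.21530322] [ 0.5980017  -0.20491194  0.195     ]
pred (np.float64(317.83841350689676), np.float64(147.6016777886737))
[ 9.38  0.09 -4.61]
cam [ 0.56450722 -0.22273458  0.44897898]
```

View pics/w3.png

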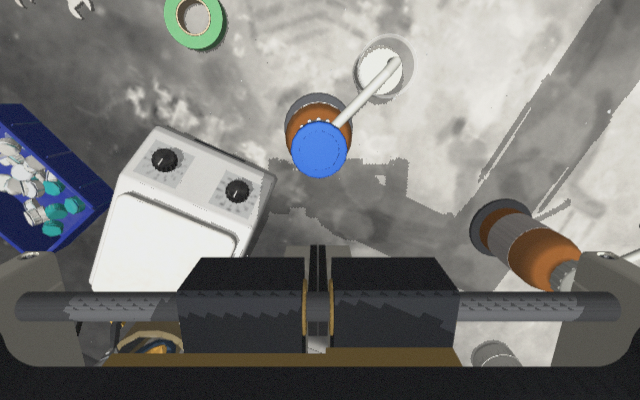

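The wrist view shows the blue head at (318,149), which gives (0.598, −0.205). That agrees with the scene estimate to about 1 mm. The jaws are shut. I'll move over the head and descend to just above it.

servo_tool([
  {"claw": 1,"tx": 0,"ty": 0.1,"tz": -2.5,"wx": 0,"wy": 0,"wz": 0},
  {"claw": 1,"tx": 0,"ty": 0.1,"tz": -4.5,"wx": 0,"wy": 0,"wz": 0},
  {"claw": 1,"tx": 2,"ty": 0.1,"tz": -4.5,"wx": 0,"wy": 0,"wz": 0},
  {"claw": 1,"tx": 5,"ty": 0.1,"tz": -4.5,"wx": 0,"wy": 0,"wz": 0},
  {"claw": 1,"tx": 7.5,"ty": 0.1,"tz": -4.5,"wx": 0,"wy": 0,"wz": 0},
  {"claw": 1,"tx": 8.4,"ty": 0.1,"tz": -4.5,"wx": 0,"wy": 0,"wz": 0},
  {"claw": 1,"tx": 8.4,"ty": 0.1,"tz": -4.5,"wx": 0,"wy": 0,"wz": 0},
  {"claw": 1,"tx": 8.4,"ty": 0.1,"tz": -4.5,"wx": 0,"wy": 0,"wz": 0},
], force=20)

```text
clock: 2.75
tool_pos: [0.5981, -0.2063, 0.2076]
orientation: [0.689, -0.16, 0.688, 0.16]
wrist_force: [0.0, -0.5, 0.5]
grip_width: 0.007
```

```bash
python3 w.py w4; python3 - <<'E'
from rig import imaging
import cv2
im=imaging.snapshot("scene")["color"][110:290,280:480]; cv2.imwrite("pics/s4.png",cv2.resize(im[:,:,::-1],None,fx=3,fy=3))
E
```

```text
2.75 [ 0.59813193 -0.20631468  0.20762778] 0.006877681886805138 [-0.024  0.301 -0.115 -0.    -1.153 -1.09 ]
[  0 178  29  33 379] [  9.36675462 195.59102902] [ 0.6425532  -0.36992369  0.195     ]
[   0  204   77   68 1910] [ 36.66387435 233.61989529] [ 0.65865264 -0.35203888  0.195     ]
[ 281  211   76   74 2113] [319.18504496 232.41079035] [ 0.58817516 -0.20953831  0.195     ]
pred (np.float64(317.9397336304532), np.float64(248.53872277382044))
[ 1.16  0.08 -0.09]
cam [ 0.5233804  -0.24232477  0.3667353 ]
```

View pics/s4.png

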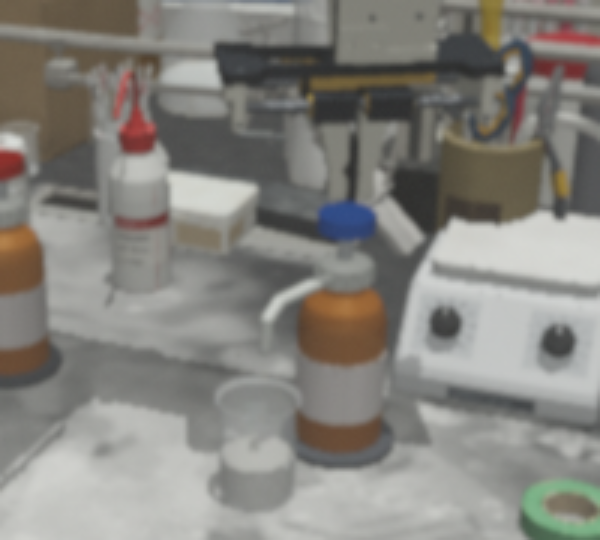

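The fingers are centred about 12 mm above the head. Next is the slow press.

servo_tool([
  {"claw": 1,"tx": 0.6,"ty": 0.1,"tz": 0,"wx": 0,"wy": 0,"wz": 0},
  {"claw": 1,"tx": 1.1,"ty": 0.1,"tz": 0,"wx": 0,"wy": 0,"wz": 0},
  {"claw": 1,"tx": 1.5,"ty": 0.1,"tz": 0,"wx": 0,"wy": 0,"wz": 0},
  {"claw": 1,"tx": 1.9,"ty": 0.1,"tz": 0,"wx": 0,"wy": 0,"wz": 0},
  {"claw": 1,"tx": 2.3,"ty": 0.1,"tz": 0,"wx": 0,"wy": 0,"wz": 0},
  {"claw": 1,"tx": 2.6,"ty": 0.1,"tz": 0,"wx": 0,"wy": 0,"wz": 0},
  {"claw": 1,"tx": 2.85,"ty": 0.1,"tz": 0,"wx": 0,"wy": 0,"wz": 0},
  {"claw": 1,"tx": 2.85,"ty": 0.1,"tz": 0,"wx": 0,"wy": 0,"wz": 0},
], force=20)

```text
clock: 3.65
tool_pos: [0.5984, -0.2052, 0.18]
orientation: [0.69, -0.16, 0.688, 0.16]
wrist_force: [-1.4, 2.2, 9.5]
grip_width: 0.006
```

servo_tool([
  {"claw": 1,"tx": 0.1,"ty": 0,"tz": 0,"wx": 0,"wy": 0,"wz": 0},
  {"claw": 1,"tx": 0.2,"ty": 0,"tz": 0,"wx": 0,"wy": 0,"wz": 0},
  {"claw": 1,"tx": 0.3,"ty": 0,"tz": 0,"wx": 0,"wy": 0,"wz": 0},
  {"claw": 1,"tx": 0.3,"ty": 0,"tz": 0,"wx": 0,"wy": 0,"wz": 0},
  {"claw": 1,"tx": 0.3,"ty": 0,"tz": 0,"wx": 0,"wy": 0,"wz": 0},
], force=20)

```text
clock: 4.15
tool_pos: [0.5984, -0.2051, 0.1783]
orientation: [0.69, -0.161, 0.687, 0.16]
wrist_force: [-4.2, 2.8, 10.5]
grip_width: 0.005
```

```bash
python3 - <<'E'
from rig import r,imaging
import cv2
o=r.observe();print(o["clock"],o["tool_pos"],o["wrist_force"])
im=imaging.snapshot("scene")["color"][110:290,280:480]; cv2.imwrite("pics/s5.png",cv2.resize(im[:,:,::-1],None,fx=3,fy=3))
E
```

```text
4.15 [ 0.59843717 -0.20512597  0.17832225] [-4.24331427  2.80030885 10.45646237]
```

View pics/s5.png

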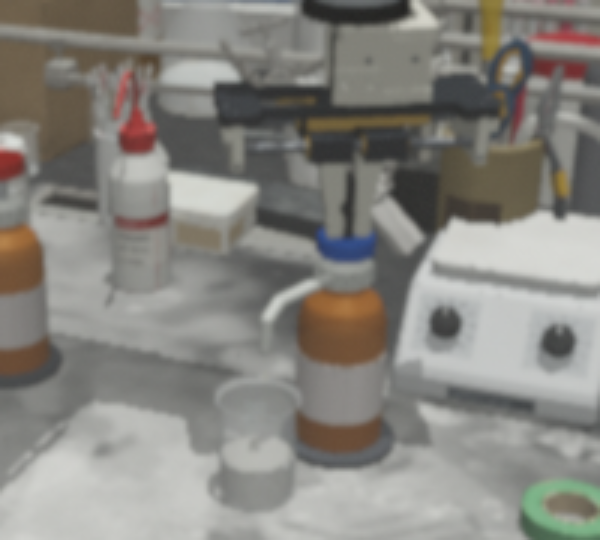

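The head is down on the collar with no stem showing, and the wrist reads 10.5 N. I'll press slightly further and hold for over a second.

servo_tool([
  {"claw": 1,"tx": 0.2,"ty": 0,"tz": 0,"wx": 0,"wy": 0,"wz": 0},
  {"claw": 1,"tx": 0.25,"ty": 0,"tz": 0,"wx": 0,"wy": 0,"wz": 0},
  {"claw": 1,"tx": 0.25,"ty": 0,"tz": 0,"wx": 0,"wy": 0,"wz": 0},
  {"claw": 1,"tx": 0.25,"ty": 0,"tz": 0,"wx": 0,"wy": 0,"wz": 0},
  {"claw": 1,"tx": 0.25,"ty": 0,"tz": 0,"wx": 0,"wy": 0,"wz": 0},
  {"claw": 1,"tx": 0.25,"ty": 0,"tz": 0,"wx": 0,"wy": 0,"wz": 0},
  {"claw": 1,"tx": 0.25,"ty": 0,"tz": 0,"wx": 0,"wy": 0,"wz": 0},
  {"claw": 1,"tx": 0.25,"ty": 0,"tz": 0,"wx": 0,"wy": 0,"wz": 0},
], force=20)

```text
clock: 5.0
tool_pos: [0.5985, -0.2052, 0.1782]
orientation: [0.69, -0.161, 0.687, 0.16]
wrist_force: [-5.6, 4.6, 17.0]
grip_width: 0.004
```

servo_tool([
  {"claw": 1,"tx": 0,"ty": 0,"tz": 0,"wx": 0,"wy": 0,"wz": 0},
  {"claw": 1,"tx": 0.15,"ty": 0,"tz": 0,"wx": 0,"wy": 0,"wz": 0},
  {"claw": 1,"tx": 0.15,"ty": 0,"tz": 0,"wx": 0,"wy": 0,"wz": 0},
  {"claw": 1,"tx": 0.15,"ty": 0,"tz": 0,"wx": 0,"wy": 0,"wz": 0},
  {"claw": 1,"tx": 0.15,"ty": 0,"tz": 0,"wx": 0,"wy": 0,"wz": 0},
  {"claw": 1,"tx": 0.15,"ty": 0,"tz": 0,"wx": 0,"wy": 0,"wz": 0},
], force=20)

```text
clock: 5.6
tool_pos: [0.5985, -0.2052, 0.1783]
orientation: [0.69, -0.162, 0.687, 0.16]
wrist_force: [-4.2, 4.2, 13.1]
grip_width: 0.003
```

The z reading stayed at 0.178 m while the force rose to 17 N, so the head was on its stop. It has been held there for about 1.5 s. Now I'll lift off and back away upward.

servo_tool([
  {"claw": 1,"tx": -0.6,"ty": 0,"tz": 0,"wx": 0,"wy": 0,"wz": 0},
  {"claw": 1,"tx": -1.4,"ty": 0,"tz": 0,"wx": 0,"wy": 0,"wz": 0},
  {"claw": 1,"tx": -2.5,"ty": 0,"tz": 0,"wx": 0,"wy": 0,"wz": 0},
  {"claw": 1,"tx": -4.5,"ty": 0,"tz": 0,"wx": 0,"wy": 0,"wz": 0},
  {"claw": 1,"tx": -7,"ty": 0,"tz": 0,"wx": 0,"wy": 0,"wz": 0},
  {"claw": 1,"tx": -10,"ty": 0,"tz": 0,"wx": 0,"wy": 0,"wz": 0},
  {"claw": 1,"tx": -10,"ty": 0,"tz": 0,"wx": 0,"wy": 0,"wz": 0},
  {"claw": 1,"tx": -10,"ty": 0,"tz": 0,"wx": 0,"wy": 0,"wz": 0},
], force=20)

```text
clock: 6.4
tool_pos: [0.5981, -0.2049, 0.2788]
orientation: [0.691, -0.162, 0.686, 0.16]
wrist_force: [0.5, 0.6, -1.2]
grip_width: 0.005
```

```bash
python3 - <<'E'
from rig import r,imaging
import cv2
o=r.observe();print(o["clock"],o["tool_pos"],o["wrist_force"],abs(o["joint_velocities"]).max())
im=imaging.snapshot("scene")["color"]
o0=cv2.imread("pics/scene0.png")[130:300,230:460]
c=im[130:300,230:460,::-1]
cv2.imwrite("pics/s6.png",cv2.resize(cv2.vconcat([o0,c]),None,fx=1.75,fy=1.75))
hsv=cv2.cvtColor(im,cv2.COLOR_RGB2HSV); m=cv2.inRange(hsv,(105,120,60),(130,255,255))[165:215,370:420]
import numpy as np
ys,xs=np.nonzero(m);print(xs.min()+370,xs.max()+370,ys.min()+165,ys.max()+165)
E
```

```text
6.4 [ 0.59808489 -0.20493086  0.27877515] [ 0.48150951  0.63152785 -1.16042897] 0.03223295083886366
387 404 178 188
```

View pics/s6.png

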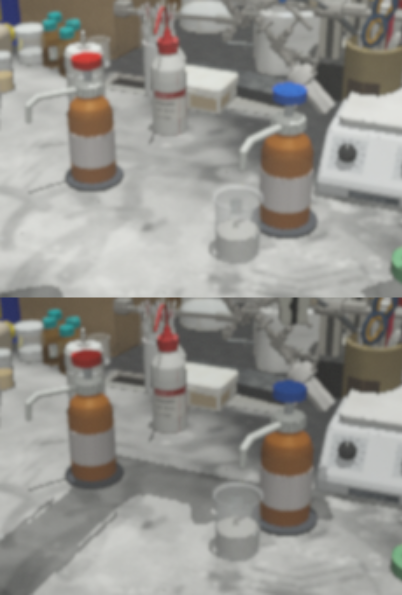

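The blue head is back at its starting pixels, rows 178–188. The beaker and red pump look the same as in the first picture, and the arm is clear, so I'm handing in.

```bash
python3 -c "
from rig import r
print(r.hand_in())"
```

```text
the job is handed in; nothing more can be done
None
```

I pressed the blue pump head straight down to its stop with the closed fingertips, held it there for about 1.5 s, lifted clear and handed the job in at 6.4 s on the robot's clock.

- **Full stroke:** the tool stopped at z = 0.178 m, which is 18 mm of travel. Pushing further raised the wrist force to 17 N without moving it any lower.
- **Spring-back:** in the last scene picture the blue head is back at its starting pixels to within one pixel. The fingers were about 8 cm above it, with only about 1 N of sensor drift on the wrist.
- **Beaker and red pump:** I compared the first and last pictures by eye and saw no change in either. I took no separate measurement of the beaker's position.

Two things didn't go as planned. The first move call was refused because it left out the turn fields, and nothing moved. The side camera never saw the blue pump because the arm was in the way, so I located it with the scene and wrist cameras. They agreed to about 1 mm.

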